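# Point out what the next job needs

## Robot

A 7-joint arm with a two-finger parallel gripper is mounted at the origin on a cart in front of the work surface, level with it; the furniture and walls round the work are solid. World frame = base frame: x ahead of the robot, y to its left, z up, the work surface at z = 0. Lengths are in m, angles in rad, forces in N, time in s.
With the tool pointing down it reaches from about 0.375 to 0.925 m from the base axis. Payload 3.1 kg.
Tool frame: the origin (TCP) lies on the centre line of the jaws, within the pads' length; the fingertips stand 19 mm ahead of it and the grasp point (between the pads) is the TCP (manip.nose_length is the distance from the TCP to the fingertips, in m); z points along the fingers, y is the line along which they close (so a half turn about z gives the same grasp; the last joint's range is limited). The gripper opens to 85 mm and grips with 20 to 120 N. Pads are 22 mm wide; open, the fingers measure 114 mm over their backs; the gripper's body (76 mm by 85 mm) begins 54 mm behind the grasp point. The pads swing forward as they close: fully open they stand 13 mm farther back than shut.
Start: joints at [-1.442, 0.383, 0.044, 1.598, -0.018, 1.161, -0.05], TCP at [0.146, 0.633, 0.25] pointing down, gripper open.
Joint ranges: [-2.61, 2.61], [-0.41, 2.15], [-1.48, 1.57], [0, 2.5], [-1.57, 4.71], [0.05, 1.97], [-2.85, 2.85]. Speed limits (rad/s): [2.79, 2.79, 3.14, 3.14, 3.14, 3.14, 3.14].

## Interface

Orientations are given as a rotation vector (axis times angle).
In Python, from workcell import manip, capture, camera_model gives the robot as it stands.
- The arm moves only by the tool play_rows, never from a script. Its argument "rows" is a list that holds one entry, the list of rows, each a list of 5 numbers: the shift along the tool's x, y, z in m, then the turn about the tool's z in rad, then the finger opening in m, from 0 to 0.0854. In form: [[[tx, ty, tz, spin, jaw], ...]]. A call has 1 to 20 rows; each row shifts and turns the commanded pose from where the row before left it, along the tool's axes as they then stand; what a row does not reach is not made up. A row lasts 1/10 s, in which the tool goes at most 50 mm and 8.59 degrees, less where a joint would pass 70% of its speed; a pose out of reach is approached as far as the arm can. A call is refused whole if a number of a shift passes 0.05 or a number of a turn 0.15, either way. A call with a gripper value outside its range is refused whole. The fingers move at their own pace and stop on an object; the grip force is fixed at half the most. Time passes only in rows, so rows that do not move let the fingers close. It gives the time, the measured TCP pose, the force, the opening and the grip force at its end, in the units of the state.
- manip.read_state(): the state, without advancing time (a new reading comes with each control period).
- capture(name): name is "scene" or "top" or "wrist"; returns the picture (420x560x3 uint8, red, green, blue); there is no depth.
- camera_model(name): a dict with "mtx" (3x3 intrinsics, pixels), "R" (3x3) and "t" (3): a world point X has camera coordinates R X + t; the wrist camera has in their place "T_tool_cam" (4x4, takes a point from camera to tool coordinates, whose origin is the TCP and whose axes are the flange's). Camera axes: x right, y down, z forward; pixel columns grow to the right and rows downward; lengths in m; the calibration is good to about 2 mm. The wrist camera is an equidistant fisheye: a pixel r from the principal point sees the ray r / f radians off the axis. A picture is of the moment at which its call begins: read the wrist's pose just before it. camera_model takes no time and is no camera call.
- manip.close_job(): hands the job in; it is judged then, once.
The state is a dict: "clock": time; "qpos": joint angles; "dq": joint speeds; "tau": joint torques, N m; "ee_pos": TCP position; "ee_rot": TCP orientation; "wrist_force": force on the tool from outside, world axes, zero at the start; "ft_torque": the same for the moment, N m; "finger_gap": finger opening in m; "grip_force": force on a finger pad.
Only numpy, scipy, OpenCV 4.12 (cv2) and the standard library are available. Lean on these libraries where they do the work, as an engineer would, in place of code of your own. Each camera call takes 0.05 s, during which the arm holds its last target. There are 200 camera calls.

## Task

Show the press operator what the next leather job needs, in working order: with the fingertips, point down at the middle of the block weight (it holds the leather), then of the awl (it marks it), then of the oval cutting die (it cuts it), each time from about 3 cm above its top and for a good two seconds. Between two of them raise the fingertips at least 10 cm above all of these things, and do not come down over the scriber or the tied stack of leather blanks that lie among them. Neither touch nor move any of these five things, and finish still pointing at the oval die.

Things in the scene. Friction and masses are not known exactly. Their poses are not given: they have to be found in the camera images.
- block_weight: the block weight: a plain steel block, 50 mm (x) by 62 mm (y), with a turned wooden knob on top, 48 mm high over the knob, which stands at its middle. (The press's swing arm hangs low to the right of a line from x 0.74, y -0.34 to x 0.34, y -0.68: from the right, draw the hand in first.) Origin: the middle of its outline seen from above, at its underside on the board (z = 0); z up. It lies loose on the board, at any yaw.
- stout_awl: the awl: a stout pear-shaped turned wooden handle, 26 mm thick, with a short steel blade, lying flat; 132 mm long over all along y, 26 mm high. Its middle is halfway along its whole length. Origin: the middle of its outline seen from above, at its underside on the board (z = 0); z up. It lies loose on the board, at any yaw.
- oval_die: the oval cutting die: a hollow ellipse of steel strip on edge, 105 mm (x) by 66 mm (y), 30 mm high, open at the top, with a low web across the inside. (A wooden post hangs from above at x 0.73, y 0.13, down to 0.39 over the board.) Origin: the middle of its outline seen from above, at its underside on the board (z = 0); z up. It lies loose on the board, at any yaw.
- slim_scriber: not to be pointed at: a scriber, a slender straight wooden handle with a fine needle, 13 mm thick, 140 mm long along y, 13 mm high. Origin: the middle of its outline seen from above, at its underside on the board (z = 0); z up. It lies loose on the board, at any yaw.
- oval_blanks: not to be pointed at: a solid stack of oval leather blanks tied with a band, 83 mm by 50 mm, 19 mm high. Origin: the middle of its outline seen from above, at its underside on the board (z = 0); z up. It lies loose on the board, at any yaw.
Mind the look-alikes: they are no part of the job. What is shaped like the oval_die but blue is not meant.

How it is judged:
On the way, in this order (a step that is already met when the one before it is completed fails the run):
1. the fingertips dwell just above the middle of the block weight (horizontal distance between the grasp point and block_weight below 0.03 m and height (world z) of the grasp point between 0.066 and 0.14 m), for 1.5 s.
2. the fingers are raised well clear (height (world z) of the grasp point above 0.145 m), for 0.05 s.
3. the fingertips dwell just above the middle of the awl (horizontal distance between the grasp point and stout_awl below 0.03 m and height (world z) of the grasp point between 0.044 and 0.118 m), for 1.5 s.
4. the fingers are raised well clear (height (world z) of the grasp point above 0.145 m), for 0.05 s.
5. the fingertips dwell just above the middle of the oval die (horizontal distance between the grasp point and oval_die below 0.03 m and height (world z) of the grasp point between 0.048 and 0.122 m), for 1.5 s.
At the end, for the whole second after the job is handed in: The grasp point stands within 30 mm of the vertical through the oval die's middle, 48 to 122 mm above the board (the fingertips are some 19 mm lower, still above the die's top edge); the five things lie at rest within 8 mm of where they began (all of step 5 and distance of each of block_weight, stout_awl, oval_die, slim_scriber, oval_blanks from where it was at the start of the episode below 0.008 m and linear speed of each of block_weight, stout_awl, oval_die, slim_scriber, oval_blanks below 0.02 m/s); the robot touches nothing.
It fails at once if the robot touches one of the five things (contact force between any of the fingers, the arm and block_weight above 0.3 N or contact force between any of the fingers, the arm and stout_awl above 0.3 N or contact force between any of the fingers, the arm and oval_die above 0.3 N or contact force between any of the fingers, the arm and slim_scriber above 0.3 N or contact force between any of the fingers, the arm and oval_blanks above 0.3 N).
It fails at once if one of the five things is moved or lifted (distance of any of block_weight, stout_awl, oval_die, slim_scriber, oval_blanks from where it was at the start of the episode above 0.008 m).
It fails at once if the fingers come down over a thing that is not wanted ((horizontal distance between the grasp point and slim_scriber below 0.04 m and height (world z) of the grasp point below 0.11 m) or (horizontal distance between the grasp point and oval_blanks below 0.04 m and height (world z) of the grasp point below 0.11 m)).
It also fails if it takes over 58 s, if anything falls off the work surface, if the arm or the gripper's body presses on something with over 40 N, if the wrist force passes 120 N, or if a joint passes its speed limit or range.

## Working session

There is one attempt and no reset: what is moved stays moved. The work goes in short steps, Python scripts to look and compute and a tool call to move; the robot and the scene stay as the last step left them, time stands still between calls to the robot, and variables do not carry over. Pictures are saved under pics/ and viewed, at most 10 in all, crops included, and the job is handed in when it is done.

Besides the shell and the picture viewer there is one more tool, called after ">>>" as name(argument=value, ...), one argument or row to a line, values as JSON. play_rows: Moves the arm, as the interface text tells. Its arguments: {"type":"object","properties":{"rows":{"type":"array","items":{"type":"array","items":{"type":"array","items":{"type":"number"}}}}},"required":["rows"]}

```bash
mkdir -p pics
cat > h.py <<'E'
import numpy as np, cv2
from workcell import manip, capture, camera_model
def save(n,f):
    im=capture(n); cv2.imwrite(f,im[:,:,::-1]); return im
def ray(n,u,v,z):
    c=camera_model(n); R=np.array(c["R"]);t=np.array(c["t"])
    d=R.T@np.linalg.inv(c["mtx"])@[u,v,1]; o=-R.T@t
    return o+d*(z-o[2])/d[2]
E
python3 - <<'E'
from h import *
s=manip.read_state(); print(s["clock"],s["ee_pos"],s["ee_rot"],s["finger_gap"])
for n in("top","scene"):
    im=save(n,f"pics/{n}0.png"); c=camera_model(n); print(n,-np.array(c["R"]).T@c["t"])
im=cv2.imread("pics/top0.png"); cv2.imwrite("pics/top0b.png",cv2.resize(im,(800,600)))
E
```

```text
0.0 [0.14597314 0.63250316 0.24887016] [-0.35537912 -3.12127261  0.0040594 ] 0.08538321016780723
top [ 0.23553876 -0.18478429  1.3256542 ]
scene [ 0.21696013 -0.65822113  0.61060536]
```

View pics/top0b.png

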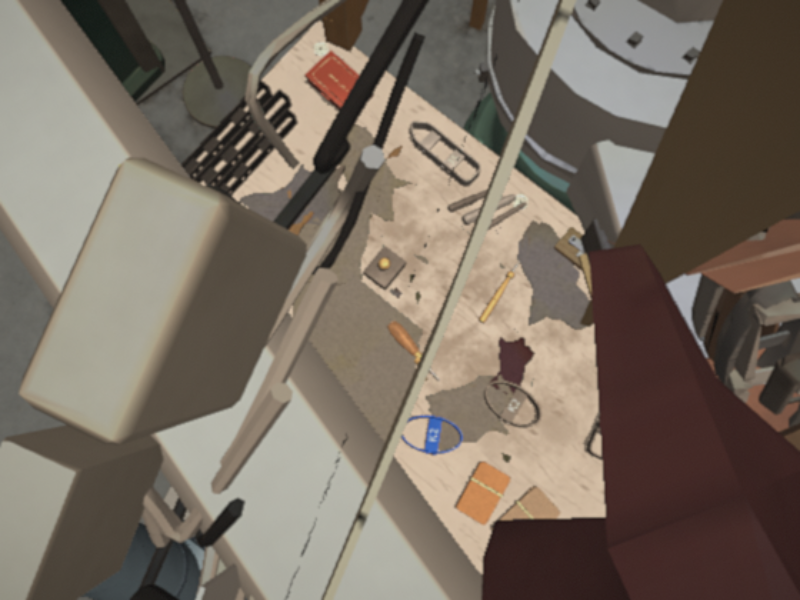

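View pics/scene0.png

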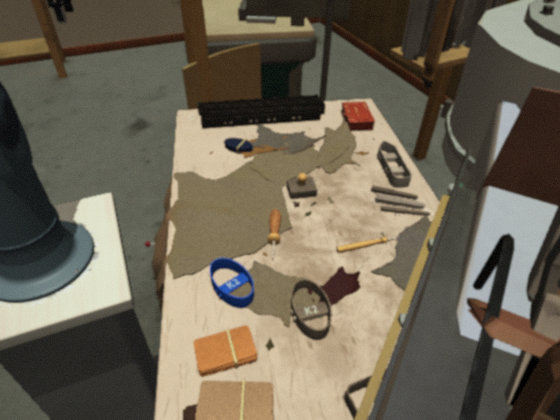

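The top view (800x600) shows:
- block weight at (385,265)
- awl at about (412,350)
- scriber at (497,297)
- grey oval die at (512,403)
- blue look-alike at (431,434)
- orange and tan tied packs at (483,492) and (530,505)
- a long thin pole crossing above everything

The matching scene pixels are weight (302,187), awl (274,227), grey die (310,308), blue die (232,282) and scriber (365,243).

Run:
```python
from h import *
k=0.7
P=dict(knob=(384,263,.045),wt=(385,268,.0125),awlA=(391,323,.013),awlB=(436,379,.005),die=(512,402,.015),dieL=(485,388,.03),dieR=(540,420,.03),blue=(431,434,.015),scA=(482,320,.006),scB=(514,271,.006),orange=(483,492,.01),tan=(530,508,.01))
for n,(u,v,z) in P.items(): print("top",n,ray("top",u*k,v*k,z).round(3))
S=dict(knob=(301,177,.045),wt=(302,190,.012),awlA=(278,209,.013),awlB=(273,258,.004),die=(310,308,.015),blue=(232,282,.015),scA=(338,247,.006),scB=(388,236,.006),orange=(226,350,.019),tan=(235,400,.019),dark=(190,412,.0))
for n,(u,v,z) in S.items(): print("scene",n,ray("scene",u,v,z).round(3))
# pole: plane through scene camera and line vs top rays
c=camera_model("scene");R=np.array(c["R"]);o=-R.T@c["t"]
f=lambda u,v:R.T@np.linalg.inv(c["mtx"])@[u,v,1]
n=np.cross(f(437,212),f(360,412))
c=camera_model("top");R2=np.array(c["R"]);o2=-R2.T@c["t"]
for u,v in((565,5),(520,130),(470,255),(430,360),(390,455),(362,515)):
    d=R2.T@np.linalg.inv(c["mtx"])@[u*k,v*k,1]; s=n@(o-o2)/(n@d); print("pole",(o2+s*d).round(3))
im=save("wrist","pics/w0.png")
m=camera_model("wrist"); print(m["mtx"],np.round(m["T_tool_cam"],3))
im=cv2.imread("pics/top0.png")[60:400,180:430]; cv2.imwrite("pics/topc.png",cv2.resize(im,None,fx=1.75,fy=1.75,interpolation=2))
```

```text
top knob [ 0.552 -0.008  0.045]
top wt [ 0.553 -0.009  0.012]
top awlA [ 0.467 -0.061  0.013]
top awlB [ 0.412 -0.174  0.005]
top die [ 0.431 -0.308  0.015]
top dieL [ 0.431 -0.256  0.03 ]
top dieR [ 0.421 -0.361  0.03 ]
top blue [ 0.322 -0.206  0.015]
top scA [ 0.542 -0.204  0.006]
top scB [ 0.648 -0.219  0.006]
top orange [ 0.272 -0.325  0.01 ]
top tan [ 0.282 -0.406  0.01 ]
scene knob [ 0.551 -0.008  0.045]
scene wt [ 0.552 -0.015  0.012]
scene awlA [ 0.476 -0.054  0.013]
scene awlB [ 0.417 -0.171  0.004]
scene die [ 0.429 -0.307  0.015]
scene blue [ 0.324 -0.204  0.015]
scene scA [ 0.546 -0.195  0.006]
scene scB [ 0.655 -0.207  0.006]
scene orange [ 0.274 -0.328  0.019]
scene tan [ 0.263 -0.406  0.019]
scene dark [ 0.2   -0.389  0.   ]
pole [ 0.884 -0.123  0.418]
pole [ 0.876 -0.123  0.058]
pole [ 0.876 -0.107 -0.756]
pole [ 0.862 -0.079 -2.763]
pole [  0.877   0.508 -32.188]
pole [ 0.817 -0.373 10.473]
[[325.1922621   0.        282.4285275]
 [  0.        325.1922621 207.4698644]
 [  0.          0.          1.       ]] [[ 0.001 -0.956 -0.293  0.074]
 [ 1.     0.001  0.    -0.001]
 [ 0.    -0.293  0.956 -0.123]
 [ 0.     0.     0.     1.   ]]
```

View pics/w0.png

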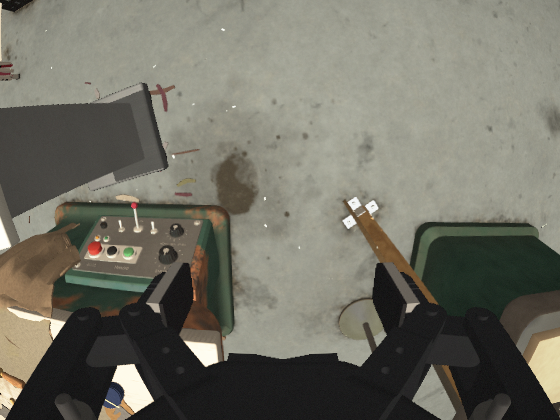

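View pics/topc.png

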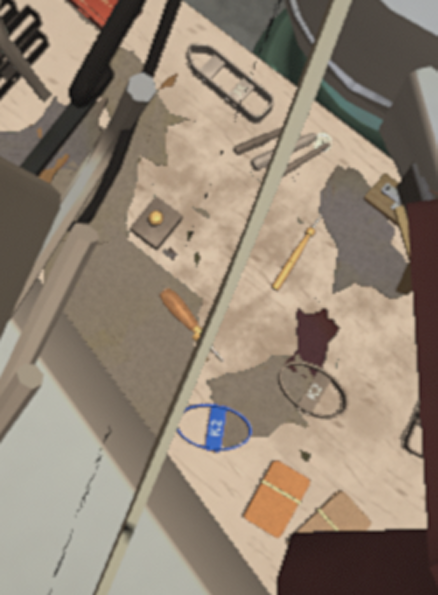

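Run:
```python
from h import *
for n in("top","scene"):
  c=camera_model(n);R=np.array(c["R"]);t=np.array(c["t"])
  for X in([0,0,0],[0,0,.35],[.146,.633,.25],[.146,.633,.4],[.08,.3,.6],[.73,.13,.39],[.73,.13,.7],[.4,-.1,.6],[.4,.1,.4],[.4,.1,.6],[.4,-.1,.8],[.12,-.6,0],[.2,.3,0]):
    p=R@X+t; u=np.array(c["mtx"])@p/p[2]; print(n,X,(u[:2]/(.7 if n=="top" else 1)).round(),round(p[2],2))
im=cv2.imread("pics/scene0.png")[130:420,130:450]; cv2.imwrite("pics/sc.png",cv2.resize(im,None,fx=2,fy=2,interpolation=2))
```

```text
top [0, 0, 0] [237. 558.] 1.27
top [0, 0, 0.35] [178. 588.] 0.93
top [0.146, 0.633, 0.25] [-135.  286.] 1.11
top [0.146, 0.633, 0.4] [-216.  258.] 0.97
top [0.08, 0.3, 0.6] [-132.  403.] 0.73
top [0.73, 0.13, 0.39] [344.  38.] 1.04
top [0.73, 0.13, 0.7] [ 322. -142.] 0.73
top [0.4, -0.1, 0.6] [392. 283.] 0.75
top [0.4, 0.1, 0.4] [250. 256.] 0.96
top [0.4, 0.1, 0.6] [212. 200.] 0.77
top [0.4, -0.1, 0.8] [389. 215.] 0.55
top [0.12, -0.6, 0] [599. 654.] 1.23
top [0.2, 0.3, 0] [139. 373.] 1.33
scene [0, 0, 0] [ 39. 260.] 0.79
scene [0, 0, 0.35] [-59.  90.] 0.56
scene [0.146, 0.633, 0.25] [65. 15.] 1.1
scene [0.146, 0.633, 0.4] [ 44. -50.] 1.0
scene [0.08, 0.3, 0.6] [ -52. -159.] 0.62
scene [0.73, 0.13, 0.39] [360. -17.] 0.84
scene [0.73, 0.13, 0.7] [ 388. -242.] 0.63
scene [0.4, -0.1, 0.6] [ 234. -152.] 0.44
scene [0.4, 0.1, 0.4] [205.  -1.] 0.71
scene [0.4, 0.1, 0.6] [ 189. -155.] 0.58
scene [0.4, -0.1, 0.8] [ 216. -506.] 0.31
scene [0.12, -0.6, 0] [163. 642.] 0.42
scene [0.2, 0.3, 0] [125. 154.] 1.06
```

View pics/sc.png

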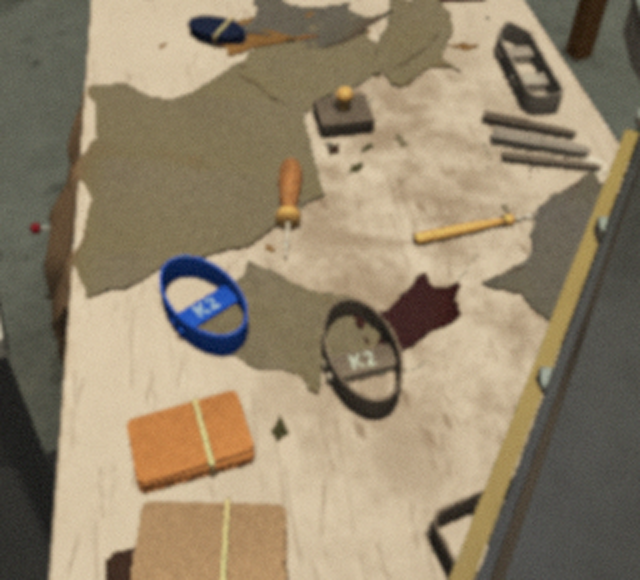

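The enlarged crop settles which things are meant:
- **Die:** grey steel oval at scene (310,308). The blue twin at (232,282) is not meant.
- **Block weight:** (302,187).
- **Awl:** pear-shaped handle at (274,230).
- **Scriber:** yellow, slender, at (365,243).
- **Oval blanks:** dark blue tied oval at (239,145).

Now a first leg at height.

>>> play_rows(
  rows=[
    [[-0.02,-0.0125,0,0,0],[-0.02,-0.0125,0,0,0],[-0.02,-0.0125,0,0,0],[-0.02,-0.0125,0,0,0],[-0.02,-0.0125,0,0,0],[-0.02,-0.0125,0,0,0],[-0.02,-0.0125,0,0,0],[-0.02,-0.0125,0,0,0],[-0.02,-0.0125,0,0,0],[-0.02,-0.0125,0,0,0],[-0.02,-0.0125,0,0,0],[-0.02,-0.0125,0,0,0],[-0.02,-0.0125,0,0,0],[-0.02,-0.0125,0,0,0],[-0.02,-0.0125,0,0,0],[0,0,0,0,0]],
  ],
)

```text
clock: 1.75
ee_pos: [0.3996, 0.3792, 0.25]
ee_rot: [0.367, 3.119, -0.003]
wrist_force: [0.2, -0.3, -0.4]
finger_gap: -0.0004
grip_force: 0.0
```

Run:
```python
from h import *
s=manip.read_state(); print(s["clock"],s["qpos"],s["ee_pos"],s["ee_rot"],s["wrist_force"])
print(ray("scene",239,145,.01), ray("scene",260,110,.03))
a=cv2.resize(save("top","pics/t1.png")[:,:,::-1],(400,300)); b=cv2.resize(save("scene","pics/s1.png")[:,:,::-1],(400,300))
cv2.imwrite("pics/ts1.png",np.hstack([a,b]))
```

```text
1.75 [-1.03848015  0.19665531  0.22862407  1.84789075 -0.04681213  1.10324934
  0.54374117] [0.39957625 0.37916455 0.25004111] [ 0.36667713  3.11855196 -0.00332404] [ 0.15184245 -0.31786616 -0.40858149]
[0.47944535 0.216158   0.01      ] [0.58351053 0.33387315 0.03      ]
```

View pics/ts1.png

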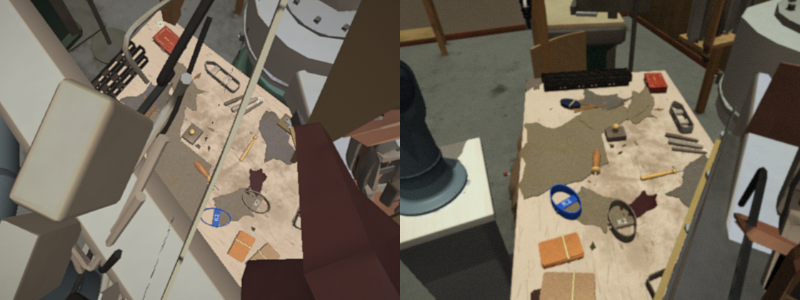

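The second picture shows no contact. The hand is hidden behind the overhead fixtures and everything on the board is unmoved. Next I go over the weight.

>>> play_rows(
  rows=[
    [[-0.012,-0.017,0,0,0],[-0.012,-0.017,0,0,0],[-0.012,-0.017,0,0,0],[-0.012,-0.017,0,0,0],[-0.012,-0.017,0,0,0],[-0.012,-0.017,0,0,0],[-0.012,-0.017,0,0,0],[-0.012,-0.017,0,0,0],[-0.012,-0.017,0,0,0],[-0.012,-0.017,0,0,0],[-0.012,-0.017,0,0,0],[-0.012,-0.017,0,0,0],[-0.012,-0.017,0,0,0],[-0.012,-0.017,0,0,0],[-0.012,-0.017,0,0,0],[-0.012,-0.017,0,0,0],[-0.012,-0.017,0,0,0],[-0.012,-0.017,0,0,0],[-0.012,-0.017,0,0,0],[-0.012,-0.017,0,0,0]],
  ],
)

```text
clock: 3.85
ee_pos: [0.5539, -0.0003, 0.25]
ee_rot: [-0.35, -3.122, -0.001]
wrist_force: [0.1, -1.5, 0.2]
finger_gap: -0.0001
grip_force: 0.0
```

```bash
cat >> h.py <<'E'
from scipy.spatial.transform import Rotation as Ro
def wray(s,u,v,z):
    m=camera_model("wrist");K=np.array(m["mtx"]);T=np.array(m["T_tool_cam"])
    x=np.array([u-K[0,2],v-K[1,2]])/K[0,0]; r=np.hypot(*x)
    d=np.array([*(x/r*np.sin(r)),np.cos(r)])
    R=Ro.from_rotvec(s["ee_rot"]).as_matrix(); o=s["ee_pos"]+R@T[:3,3]; d=R@T[:3,:3]@d
    return (o+d*(z-o[2])/d[2]).round(3)
E
python3 - <<'E'
from h import *
s=manip.read_state(); print(s["clock"],s["qpos"],s["ee_pos"],s["ee_rot"],s["wrist_force"])
save("wrist","pics/w2.png")
E
```

```text
3.85 [-0.53575774  0.21644719  0.52730575  1.85260175 -0.12233654  1.10458433
  1.38412319] [ 5.53929271e-01 -3.45629492e-04  2.50043704e-01] [-3.49921714e-01 -3.12156454e+00 -1.39794622e-03] [ 0.100171   -1.47883965  0.22572761]
```

View pics/w2.png

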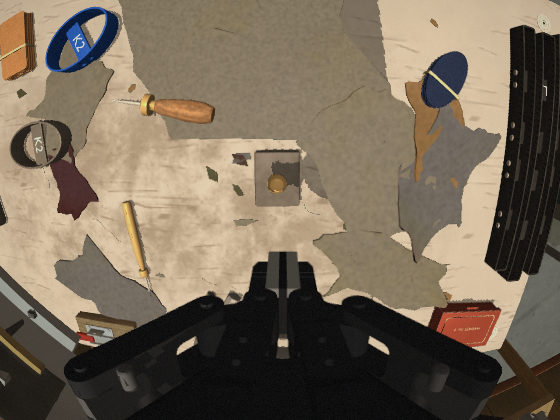

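The wrist picture shows the whole board:
- knob at (278,184) on its block at (277,178)
- awl from blade tip (117,100) to handle butt (214,111)
- grey die at (40,145), blue twin at (81,40)
- scriber from (125,202) to (151,292)
- blue oval blanks at (445,80)

Run:
```python
from h import *
s=manip.read_state()
for n,u,v,z in(("knob",278,184,.04),("block",277,178,.025),("tip",117,100,.005),("butt",214,111,.013),("die",40,145,.02),("dL",11,150,.03),("dR",71,141,.03),("blanks",445,80,.015),("scA",125,202,.006),("scB",151,292,.003)): print(n,wray(s,u,v,z))
R=Ro.from_rotvec(s["ee_rot"]).as_matrix(); print(R.round(4))
```

```text
knob [ 0.557 -0.012  0.04 ]
block [ 0.553 -0.012  0.025]
tip [ 0.415 -0.181  0.005]
butt [ 0.465 -0.064  0.013]
die [ 0.431 -0.31   0.02 ]
dL [ 0.42  -0.362  0.03 ]
dR [ 0.444 -0.247  0.03 ]
blanks [0.481 0.206 0.015]
scA [ 0.541 -0.21   0.006]
scB [ 0.674 -0.226  0.003]
[[-0.974   0.2267  0.0016]
 [ 0.2267  0.974  -0.0025]
 [-0.0022 -0.002  -1.    ]]
```

>>> play_rows(
  rows=[
    [[0,-0.002,0.017,0,0],[0,-0.002,0.017,0,0],[0,-0.002,0.017,0,0],[0,-0.002,0.017,0,0],[0,-0.002,0.017,0,0],[0,0,0.017,0,0],[0,0,0.017,0,0],[0,0,0.017,0,0],[0,0,0.017,0,0],[0,0,0,0,0],[0,0,0,0,0],[0,0,0,0,0],[0,0,0,0,0],[0,0,0,0,0],[0,0,0,0,0],[0,0,0,0,0],[0,0,0,0,0],[0,0,0,0,0],[0,0,0,0,0],[0,0,0,0,0]],
  ],
)

```text
clock: 5.9
ee_pos: [0.5514, -0.0118, 0.0972]
ee_rot: [-0.356, -3.121, 0.0]
wrist_force: [0.9, -0.1, 0.2]
finger_gap: -0.0002
grip_force: 0.0
```

>>> play_rows(
  rows=[
    [[0,0,0,0,0],[0,0,0,0,0],[0,0,0,0,0],[0,0,0,0,0],[0,0,0,0,0],[0,0,0,0,0],[0,0,0,0,0],[0,0,0,0,0],[0,0,0,0,0],[0,0,0,0,0],[0,0,0,0,0],[0,0,0,0,0],[0,0,0,0,0],[0,0,0,0,0],[0,0,0,0,0]],
  ],
)

```text
clock: 7.4
ee_pos: [0.5515, -0.0118, 0.0973]
ee_rot: [-0.355, -3.121, -0.0]
wrist_force: [0.4, 0.5, -0.5]
finger_gap: 0.0002
grip_force: 0.0
```

>>> play_rows(
  rows=[
    [[0,0,-0.017,0,0],[0,0,-0.017,0,0],[0,0,-0.017,0,0],[0,0,-0.017,0,0],[0,0,-0.017,0,0],[0,0,-0.017,0,0],[0,0,-0.017,0,0],[0,0,-0.017,0,0],[0,0,-0.017,0,0],[0.0093,-0.0147,0,0,0],[0.0093,-0.0147,0,0,0],[0.0093,-0.0147,0,0,0],[0.0093,-0.0147,0,0,0],[0.0093,-0.0147,0,0,0],[0.0093,-0.0147,0,0,0],[0.0093,-0.0147,0,0,0],[0.0093,-0.0147,0,0,0],[0.0093,-0.0147,0,0,0],[0,0,0,0,0],[0,0,0,0,0]],
  ],
)

```text
clock: 9.4
ee_pos: [0.4403, -0.1219, 0.2505]
ee_rot: [0.356, 3.12, 0.001]
wrist_force: [-0.1, 0.2, -1.1]
finger_gap: 0.0
grip_force: 0.0
```

Run:
```python
from h import *
s=manip.read_state(); print(s["clock"],s["qpos"],s["ee_pos"],s["ee_rot"],s["wrist_force"])
save("wrist","pics/w3.png")
```

```text
9.4 [-0.43776093 -0.01347226  0.62245422  2.06773078  0.00783825  1.08390334
  1.5243061 ] [ 0.44028919 -0.12190305  0.25046846] [3.56443303e-01 3.12031920e+00 1.35034559e-03] [-0.10788479  0.1616134  -1.05791548]
```

View pics/w3.png

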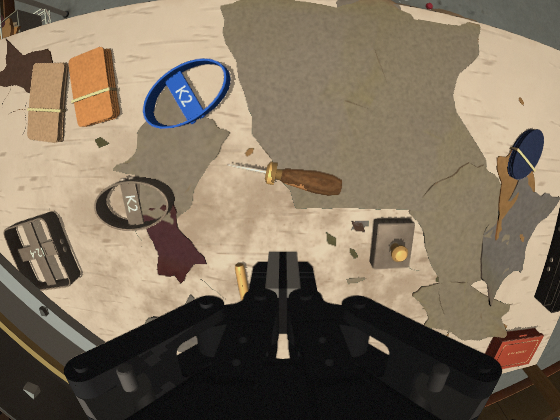

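The awl runs from (231,163) to (342,185), and the grey die is at (135,203). I check both from here.

Run:
```python
from h import *
s=manip.read_state()
for n,u,v,z in(("tip",231,163,.005),("butt",342,185,.013),("die",135,203,.025),("dL",96,207,.03),("dR",175,200,.03)): print(n,wray(s,u,v,z))
```

```text
tip [ 0.413 -0.177  0.005]
butt [ 0.466 -0.058  0.013]
die [ 0.428 -0.301  0.025]
dL [ 0.419 -0.355  0.03 ]
dR [ 0.435 -0.247  0.03 ]
```

>>> play_rows(
  rows=[
    [[0,0,0.0175,0,0],[0,0,0.0175,0,0],[0,0,0.0175,0,0],[0,0,0.0175,0,0],[0,0,0.0175,0,0],[0,0,0.0175,0,0],[0,0,0.0175,0,0],[0,0,0.0175,0,0],[0,0,0.0175,0,0],[0,0,0.0175,0,0],[0,0,0,0,0],[0,0,0,0,0],[0,0,0,0,0],[0,0,0,0,0],[0,0,0,0,0],[0,0,0,0,0],[0,0,0,0,0],[0,0,0,0,0],[0,0,0,0,0],[0,0,0,0,0]],
  ],
)

```text
clock: 11.45
ee_pos: [0.4402, -0.1219, 0.0753]
ee_rot: [-0.355, -3.121, 0.0]
wrist_force: [-0.5, 1.0, -0.6]
finger_gap: 0.0001
grip_force: 0.0
```

>>> play_rows(
  rows=[
    [[0,0,0,0,0],[0,0,0,0,0],[0,0,0,0,0],[0,0,0,0,0],[0,0,0,0,0],[0,0,0,0,0],[0,0,0,0,0],[0,0,0,0,0],[0,0,0,0,0],[0,0,0,0,0],[0,0,0,0,0],[0,0,0,0,0],[0,0,0,0,0],[0,0,0,0,0],[0,0,0,0,0]],
  ],
)

```text
clock: 12.95
ee_pos: [0.4402, -0.1219, 0.0753]
ee_rot: [-0.355, -3.121, 0.0]
wrist_force: [0.4, 0.4, 0.2]
finger_gap: 0.0002
grip_force: 0.0
```

>>> play_rows(
  rows=[
    [[0,0,-0.0175,0,0],[0,0,-0.0175,0,0],[0,0,-0.0175,0,0],[0,0,-0.0175,0,0],[0,0,-0.0175,0,0],[0,0,-0.0175,0,0],[0,0,-0.0175,0,0],[0,0,-0.0175,0,0],[0,0,-0.0175,0,0],[0,0,-0.0175,0,0],[-0.003,-0.02,0,0,0],[-0.003,-0.02,0,0,0],[-0.003,-0.02,0,0,0],[-0.003,-0.02,0,0,0],[-0.003,-0.02,0,0,0],[-0.003,-0.02,0,0,0],[-0.003,-0.02,0,0,0],[-0.003,-0.02,0,0,0],[-0.003,-0.02,0,0,0],[-0.003,0,0,0,0]],
  ],
)

```text
clock: 14.95
ee_pos: [0.4274, -0.3073, 0.2505]
ee_rot: [-0.364, -3.12, 0.003]
wrist_force: [-0.6, -0.4, 0.7]
finger_gap: 0.0001
grip_force: 0.0
```

Run:
```python
from h import *
s=manip.read_state(); print(s["clock"],s["qpos"],s["ee_pos"],s["ee_rot"],s["wrist_force"])
save("wrist","pics/w4.png")
```

```text
14.95 [-0.19714388  0.18275866  0.82700244  1.92498637 -0.1486794   1.09582988
  2.02804645] [ 0.42736892 -0.30725756  0.25048892] [-0.36438429 -3.12010661  0.0033984 ] [-0.64429186 -0.44884161  0.66066106]
```

View pics/w4.png

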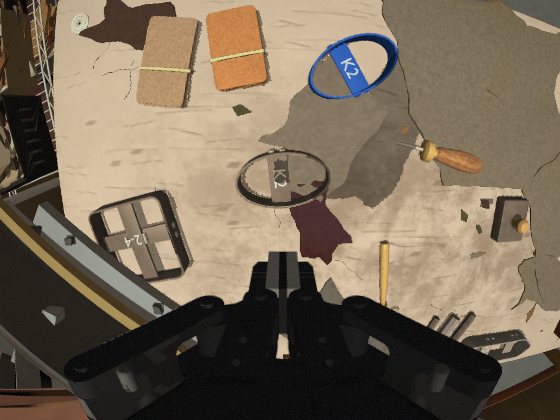

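The grey die's outline is centred at (283,177), right under the hand. I go down and hold.

>>> play_rows(
  rows=[
    [[0,0,0.017,0,0],[0,0,0.017,0,0],[0,0,0.017,0,0],[0,0,0.017,0,0],[0,0,0.017,0,0],[0,0,0.017,0,0],[0,0,0.017,0,0],[0,0,0.017,0,0],[0,0,0.017,0,0],[0,0,0.017,0,0],[0,0,0,0,0],[0,0,0,0,0],[0,0,0,0,0],[0,0,0,0,0],[0,0,0,0,0],[0,0,0,0,0],[0,0,0,0,0],[0,0,0,0,0],[0,0,0,0,0],[0,0,0,0,0]],
  ],
)

```text
clock: 17.0
ee_pos: [0.4289, -0.304, 0.0802]
ee_rot: [-0.356, -3.121, -0.0]
wrist_force: [-1.0, 0.2, -1.0]
finger_gap: 0.0002
grip_force: 0.0
```

>>> play_rows(
  rows=[
    [[0,0,0,0,0],[0,0,0,0,0],[0,0,0,0,0],[0,0,0,0,0],[0,0,0,0,0],[0,0,0,0,0],[0,0,0,0,0],[0,0,0,0,0],[0,0,0,0,0],[0,0,0,0,0],[0,0,0,0,0],[0,0,0,0,0],[0,0,0,0,0],[0,0,0,0,0],[0,0,0,0,0],[0,0,0,0,0],[0,0,0,0,0],[0,0,0,0,0],[0,0,0,0,0],[0,0,0,0,0]],
  ],
)

```text
clock: 19.0
ee_pos: [0.4289, -0.304, 0.0803]
ee_rot: [-0.355, -3.121, 0.0]
wrist_force: [0.1, 0.1, 0.5]
finger_gap: 0.0003
grip_force: 0.0
```

Run:
```python
from h import *
s=manip.read_state(); print(s["clock"],s["ee_pos"],s["wrist_force"])
save("scene","pics/s5.png")
```

```text
19.0 [ 0.42894667 -0.30401036  0.08027707] [0.08781871 0.11731889 0.48907219]
```

View pics/s5.png

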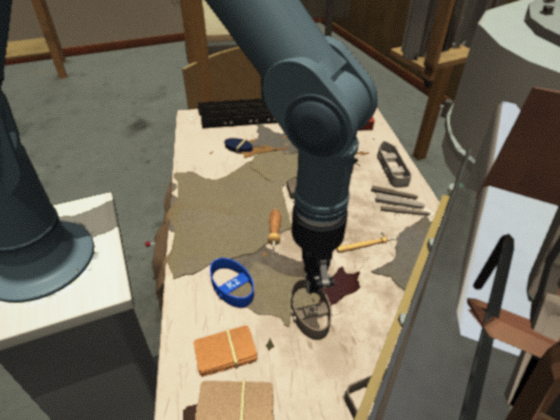

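The scene shows the fingertips above the grey die at about (315,290). Everything I can see lies where it did at the start, so I hand in.

```bash
python3 -c "
from workcell import manip
print(manip.close_job())"
```

```text
the job is handed in; nothing more can be done
None
```

I pointed at the block weight, the awl and the oval die in that order, for about 2 to 3 seconds each, and handed the job in at 19 s still over the die. I saw no sign of contact or of anything having moved, but the hand-in gave no verdict.

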